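Eject a freshly sealed tin from the sealing press and check-weigh it

ROBOT

A 6-joint arm with a two-finger parallel gripper is mounted at the origin on the work surface. World frame = base frame: x ahead of the robot, y to its left, z up, the work surface at z = 0. Lengths are in mm, angles in rad, forces in N, time in s.
With the tool pointing down it reaches from about 400 to 925 mm from the base axis. Payload 12.5 kg.
Tool frame: the origin (TCP) lies midway between the tips of the shut fingers; the grasp point (between the pads) lies 19 mm behind it; z points along the fingers, y is the line along which they close (so a half turn about z gives the same grasp; the last joint's range is limited). The gripper opens to 95 mm and grips with 3 to 60 N. Pads are 20 mm wide; open, the fingers measure 119 mm over their backs; the gripper's body (75 mm by 180 mm) begins 59 mm behind the grasp point.
Start: joints at [1.144, 0.491, 1.559, -0, 1.092, -0.106], TCP at [197.062, 593.139, 214.661] pointing down, gripper open.
Joint ranges: [-3.1, 3.1], [-0.84, 2.19], [0.05, 2.79], [-1.13, 4.28], [0.06, 2.93], [-2.69, 2.69]. Speed limits (rad/s): [2.22, 2.22, 2.79, 3.14, 3.14, 3.14].

INTERFACE

Orientations are given as [roll, pitch, yaw] about the fixed x, y, z axes, in that order (R = Rz(yaw) Ry(pitch) Rx(roll)).
In Python, from cell import state, read_camera, camera_info, env gives the robot as it stands.
- The arm moves only by the tool move_arm, never from a script. Its argument "commands" is a list of rows, each a list of 3 entries, a list of its own where there are three numbers: the shift along the world's x, y, z in cm, then the turn, a rotation vector about the world's x, y, z in degrees, then the opening, from 0 (shut) to 1 (fully open). A call has 1 to 10 rows; each row shifts and turns the commanded pose from where the row before left it; what a row does not reach is not made up. A row lasts 1/10 s, in which the tool goes at most 50 mm and 8.59 degrees, less where a joint would pass 70% of its speed; a pose out of reach is approached as far as the arm can. A call with a gripper value outside its range is refused whole. The fingers move at their own pace and stop on an object; the grip force is fixed at half the most. Time passes only in rows, so rows that do not move let the fingers close. It gives the time, the measured TCP pose, the force, the opening and the grip force at its end, in the units of the state.
- state(): the state, without advancing time (a new reading comes with each control period).
- read_camera(name): name is "side" or "top" or "wrist"; returns the picture (420x560x3 uint8, blue, green, red); there is no depth.
- camera_info(name): a dict with "K" (3x3 intrinsics, pixels), "cam_to_world" (4x4, takes a point from camera to world coordinates). Camera axes: x right, y down, z forward; pixel columns grow to the right and rows downward; lengths in mm; the calibration is good to about 2 mm. A picture is of the moment at which its call begins: read the wrist's pose just before it. camera_info takes no time and is no camera call; for the wrist camera it gives the pose at the moment of the call.
- env.job_done(): hands the job in; it is judged then, once.
The state is a dict: "t": time; "joints": joint angles; "qvel": joint speeds; "tau": joint torques, N m; "eef_pos": TCP position; "tcp_rot": TCP orientation; "ft_force": force on the tool from outside, world axes, zero at the start; "moment": the same for the moment, N m; "opening": opening from 0.0 (shut) to 1.0 (fully open); "grip_force": force on a finger pad.
Only numpy, scipy, OpenCV 4.12 (cv2) and the standard library are available. Lean on these libraries where they do the work, as an engineer would, in place of code of your own. Each camera call takes 0.05 s, during which the arm holds its last target. There are 200 camera calls.

TASK

The coffee sample tin in the sealing press has just had its foil sealed. Press the red ejector lever all the way down so the tin rises out of its nest, take the tin out from under the sealing head without touching the head (it is still hot), and set it down gently, foil side up, on the middle of the scale's pan. Leave everything else on the bench where it is.

Things in the scene. Friction and masses are not known exactly. Their poses are not given: they have to be found in the camera images.
- press: mint-green hand-lever tin sealing press, fixed. Origin on the bench below the axis of nest and head; z up. Throat open to its own -x (front). Its +x points to the column, 85 mm behind the nest axis, 86 mm wide; overarm 64 mm wide, 286-346 mm high, reaching 33 mm in front of the axis. Base plate 150 mm wide, from 85 mm in front to 205 mm behind. Its hand lever, up to 412 mm high, is not needed.
- nest_top (a point): centre of the rim of the nest, an upright aluminium cup, 72 mm outside diameter, rim 80 mm above the bench, pocket 49 mm wide, 54 mm deep. At the start the tin sits in it with its foil flush with the rim. When the tin is raised its lowest 14 mm are still in the pocket: it must go straight up at least 16 mm before going sideways.
- head: hot round sealing head, 54 mm diameter, aluminium with a red band. Origin at the centre of its lower face, on the nest axis, 235 mm above the bench: 115 mm above the raised tin. Nothing may touch it. No room for a gripper coming straight down: come from the front (the press's -x side), fingers pointing inward and down, about 45 degrees from vertical.
- ejector (a joint): angle of the ejector lever, rad: 0 up (start), 0.55 fully down at its stop. It raises the lifter under the tin by 73 mm per rad, 40 mm in all. Pivot 68 mm in front of the nest axis, 48 mm above the bench. Stiff: about 8 N at the pad moves it; it stays where it is left, so the tin stays raised.
- ejector_pad (a point): centre of the top face of the red pad at the lever's outer end, 48 mm long (in-out) x 40 mm wide, about 175 mm in front of the nest axis. About 84 mm high at the start, 24 mm when fully down; moves almost straight down (pivot radius 112 mm; slopes up outward by 0.3 rad at the start, down outward by 0.25 rad at the end). Push it from above.
- tin_center (a point): centre (half-way up) of the tin to be handled: an aluminium tin with a teal band and gold foil top, 46 mm diameter, 54 mm high, straight sides, about 0.12 kg. At the start 53 mm above the bench, in the nest; raised by the ejector to 93 mm, so that its upper 40 mm stand out of the nest. Its z axis points out of the foil.
- pan_top (a point): centre of the top face of the scale's stainless pan, 140 mm (the scale's x) x 150 mm, 60 mm above the bench, flat and fixed; axes as the scale. The white scale body below is 200 x 180 mm, 42 mm high, its centre 26 mm from the pan's centre toward the pan's -x, where the display is.
- tin_a_center (a point): centre of a sealed tin like the first, already finished, standing on the bench: leave alone
- tin_b_center (a point): centre of another finished sealed tin standing on the bench: leave alone
- tape_center (a point): centre of a roll of brown tape lying flat, 90 mm diameter, 48 mm high: leave alone
- lids_center (a point): centre of a stack of gold foil lids, 50 mm diameter, 22 mm high: leave alone
- stamp_center (a point): centre of a hand stamp with a red knob, 50 x 32 mm, 64 mm high, standing on the flat stack of kraft bags (130 x 200 mm, 15 mm high): leave alone
- jug_center (a point): centre of a clear measuring jug with a handle, 90 mm diameter, 115 mm high: leave alone

How it is judged:
By the outcome, as a careful person would: the job done as asked, in the order asked, and still so for the second after the job is handed in, with the robot touching nothing.
It also fails if it takes over 51 s, if anything falls off the work surface, if the arm or the gripper's body presses on something with over 40 N, if the wrist force passes 120 N, or if a joint passes its speed limit or range.

## Working session

There is one attempt and no reset: what is moved stays moved. The work goes in short steps, Python scripts to look and compute and a tool call to move; the robot and the scene stay as the last step left them, time stands still between calls to the robot, and variables do not carry over. Pictures are saved under pics/ and viewed, at most 10 in all, crops included, and the job is handed in when it is done.

Besides the shell and the picture viewer there is one more tool, called after "Call:" as a command line: name --argument value ..., lists and objects as JSON in quotes. move_arm: Moves the arm, as the interface text tells. Its arguments: {"type":"object","properties":{"commands":{"type":"array"}},"required":["commands"]}

```bash
mkdir -p pics; ls; python3 - <<'E'
from cell import *
import cv2
s=state();print(s)
for n in("side","top"):
    i=camera_info(n);print(n,i["K"],i["cam_to_world"]);cv2.imwrite(f"pics/{n}0.png",read_camera(n))
E
```

```text
pics
{'t': 0.0, 'joints': array([ 1.14440922e+00,  4.91510926e-01,  1.55944702e+00, -3.80099086e-05,
        1.09168162e+00, -1.05580220e-01]), 'qvel': array([-0.00090665, -0.00071014, -0.00084477,  0.00058225,  0.00039982,
       -0.00121598]), 'tau': array([ 2.65406896e-03, -6.12656379e+01, -2.58181947e+01,  6.92912028e-02,
        4.82244138e-02, -1.30177409e-04]), 'eef_pos': array([196.95851511, 592.90202576, 214.09279745]), 'tcp_rot': array([-3.14054803e+00, -7.68031179e-05,  2.82080327e+00]), 'ft_force': array([-0.16807059, -0.02363709, -0.28796284]), 'moment': array([-0.08195177,  0.02516559,  0.00776739]), 'grip_force': 0.0, 'opening': 1.0035461446864502}
side [[420.35541884   0.         274.70427828]
 [  0.         420.35541884 207.48539894]
 [  0.           0.           1.        ]] [[ 9.88001335e-01 -9.74590856e-02  1.19812724e-01  3.98073247e+02]
 [-1.52587386e-01 -4.95987594e-01  8.54817756e-01 -1.09697297e+03]
 [-2.38841321e-02 -8.62842995e-01 -5.04907432e-01  7.35257278e+02]
 [ 0.00000000e+00  0.00000000e+00  0.00000000e+00  1.00000000e+00]]
top [[497.37634554   0.         282.15061313]
 [  0.         497.37634554 212.22709148]
 [  0.           0.           1.        ]] [[-8.47562528e-03 -9.88400728e-01  1.51631675e-01  3.66996011e+02]
 [-9.99900931e-01  6.67293683e-03 -1.23935186e-02 -1.51855263e+02]
 [ 1.12379343e-02 -1.51721696e-01 -9.88359366e-01  1.27068623e+03]
 [ 0.00000000e+00  0.00000000e+00  0.00000000e+00  1.00000000e+00]]
```

View pics/side0.png

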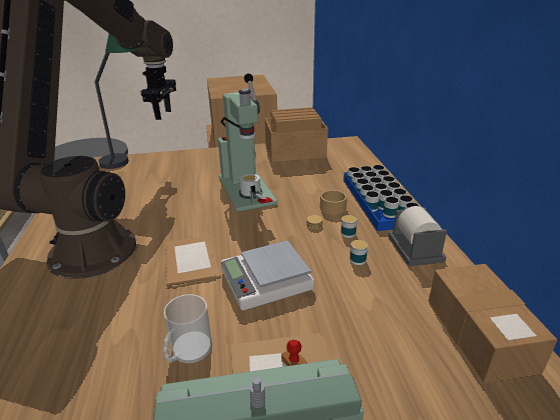

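View pics/top0.png

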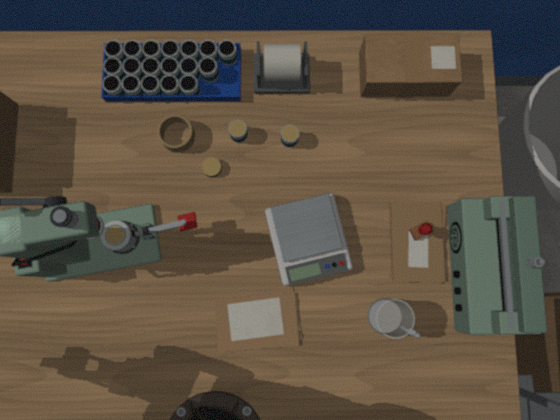

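Side view: the press is at back centre with its pad at (265,200), and the scale is at (267,272). Top view: nest rim at about (118,237), red pad at (188,222), pan at about (307,229). The press front faces right, which is world −y.

```bash
cat > h.py <<'E'
from cell import *
import cv2, numpy as np
def ray(n,uv,info=None):
    i=info or camera_info(n);T=i["cam_to_world"];d=T[:3,:3]@np.linalg.solve(i["K"],[uv[0],uv[1],1]);return T[:3,3],d/np.linalg.norm(d)
def onz(n,uv,z,info=None):
    o,d=ray(n,uv,info);return o+d*(z-o[2])/d[2]
def proj(n,p,info=None):
    i=info or camera_info(n);T=i["cam_to_world"];c=i["K"]@(T[:3,:3].T@(np.array(p)-T[:3,3]));return c[:2]/c[2]
def tri(a,b):
    (o1,d1),(o2,d2)=a,b;s=np.linalg.lstsq(np.c_[d1,-d2],o2-o1,rcond=None)[0];p,q=o1+s[0]*d1,o2+s[1]*d2
    return (p+q)/2,np.linalg.norm(p-q)
def blobs(m,amin=30):
    n,l,st,c=cv2.connectedComponentsWithStats(m.astype(np.uint8));return [(st[k][:5].tolist(),c[k].round(1).tolist()) for k in range(1,n) if st[k][4]>=amin]
E
python3 - <<'E'
from h import *
t=cv2.imread("pics/top0.png");s=cv2.imread("pics/side0.png")
for n,im in(("top",t),("side",s)):
    h=cv2.cvtColor(im,cv2.COLOR_BGR2HSV);m=((h[...,0]<8)|(h[...,0]>172))&(h[...,1]>170)&(h[...,2]>80)
    print(n,blobs(m,15))
h=cv2.cvtColor(t,cv2.COLOR_BGR2HSV)
m=(h[...,1]<50)&(h[...,2]>75);m[:180]=0;m[290:]=0;m[:,:250]=0;m[:,365:]=0
cs=max(cv2.findContours(m.astype(np.uint8),0,2)[0],key=cv2.contourArea);print("scale",cv2.minAreaRect(cs))
out=np.hstack([cv2.resize(t[190:290,70:210],None,fx=5,fy=5,interpolation=2),cv2.resize(t[180:300,255:365],None,fx=500/120,fy=500/120,interpolation=2)[:, :]])
out=cv2.resize(out,(800,int(out.shape[0]*800/out.shape[1])));print(out.shape)
cv2.imwrite("pics/crop.png",out)
E
```

```text
top [([178, 213, 18, 10, 104], [188.3, 217.2]), ([419, 223, 12, 11, 98], [424.6, 228.5])]
side [([258, 197, 15, 6, 53], [264.9, 200.0]), ([243, 288, 5, 4, 15], [244.8, 289.7]), ([287, 340, 14, 22, 241], [293.6, 349.9])]
scale ((308.0000305175781, 238.50001525878906), (80.0367431640625, 73.00322723388672), 75.96376037597656)
(345, 800, 3)
```

View pics/crop.png

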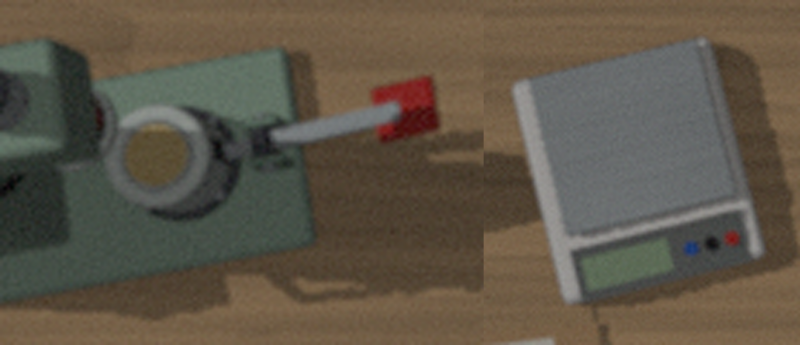

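The crop shows the pad centre at px (187.8,221.6), the nest rim at (116,235.3), and the pan centre at (308.3,228.6) with edges tilted about 12°.

```bash
python3 - <<'E'
from h import *
P=onz("top",(187.8,221.6),84);N=onz("top",(116,235.3),80);D=onz("top",(308.3,228.6),60)
print("pad",P,"nest",N,"pan",D,"dist",np.linalg.norm((P-N)[:2]),"dir",np.degrees(np.arctan2(*(P-N)[[1,0]])))
print("pad tri",tri(ray("top",(187.8,221.6)),ray("side",(264.9,200))))
f=lambda x,y:onz("top",((x-483.6)/2.879+255,y/2.879+180),60)
c=[f(528,80),f(703,42),f(748,200),f(570,238)]
for i in range(4): e=(c[(i+1)%4]-c[i])[:2];print(np.linalg.norm(e),np.degrees(np.arctan2(e[1],e[0])))
# base edge direction
g=lambda x,y:onz("top",(x/3.454+70,y/3.454+190),12)
a,b=g(285,50),g(313,240);print("front edge",np.linalg.norm(a-b),a,b)
u=(P-N)[:2];u/=np.linalg.norm(u);print("u",u,"mid front edge dist",((a+b)/2-N)[:2]@u, np.degrees(np.arctan2(*(a-b)[[1,0]])))
for n in("side","top"):print(n,proj(n,N),proj(n,P),proj(n,D))
print(np.hypot(*N[:2]))
E
```

```text
pad [527.80918464  60.08414498  84.        ] nest [496.42842906 231.79620474  80.        ] pan [ 511.69030175 -230.81047929   60.        ] dist 174.555960342623 dir -79.6433596051664
pad tri (array([528.76584401,  60.31520861,  82.62794983]), np.float64(1.5288154616766105))
154.20812025153327 -77.9671070189085
140.76370189948102 -165.61767833763432
154.19451706274114 101.54867734783261
139.46249294021476 14.412112305471645
front edge 142.7177884654722 [582.40704265 163.94717287  12.        ] [441.84095679 139.25825528  12.        ]
u [ 0.17977476 -0.9837078 ] mid front edge dist 81.70862972512998 9.961777916841779
side [249.13635162 178.12858434] [264.35859764 199.73137338] [273.25171008 261.9843922 ]
top [116.  235.3] [187.8 221.6] [308.3 228.6]
547.8783311184933
```

Call:
move_arm --commands '[[[0,0,4.3],[0,0,0],0],[[0,0,4.3],[0,0,0],0],[[0,0,4.3],[0,0,0],0],[[0,0,4.3],[0,0,0],0],[[0,0,4.3],[0,0,0],0],[[0,0,4.3],[0,0,0],0],[[2.3,-3.8,0],[0,0,-4.4],0],[[2.3,-3.8,0],[0,0,-4.4],0],[[2.3,-3.8,0],[0,0,-4.4],0],[[2.3,-3.8,0],[0,0,-4.4],0]]'

```text
t: 1.1
eef_pos: [289.5, 439.6, 472.4]
tcp_rot: [-3.141, 0.0, 2.511]
ft_force: [0.6, 0.2, -0.2]
opening: 0.216
grip_force: 0.0
```

Call:
move_arm --commands '[[[2.4,-3.8,0],[0,0,-4.4],0],[[2.4,-3.8,0],[0,0,-4.4],0],[[2.4,-3.8,0],[0,0,-4.4],0],[[2.4,-3.8,0],[0,0,-4.4],0],[[2.4,-3.8,0],[0,0,-4.4],0],[[2.4,-3.8,0],[0,0,-4.4],0],[[2.4,-3.8,0],[0,0,-4.4],0],[[2.4,-3.8,0],[0,0,-4.4],0],[[2.4,-3.8,0],[0,0,-4.4],0],[[2.4,-3.8,0],[0,0,-4.4],0]]'

```text
t: 2.1
eef_pos: [529.7, 59.3, 472.5]
tcp_rot: [-3.141, -0.0, 1.742]
ft_force: [-0.0, 1.1, 0.1]
opening: 0.008
grip_force: 0.0
```

Call:
move_arm --commands '[[[0,0,-4.3],[0,0,0],0],[[0,0,-4.3],[0,0,0],0],[[0,0,-4.3],[0,0,0],0],[[0,0,-4.3],[0,0,0],0],[[0,0,-4.3],[0,0,0],0],[[0,0,-4.3],[0,0,0],0],[[0,0,-4.3],[0,0,0],0],[[0,0,-4.2],[0,0,0],0]]'

```text
t: 2.9
eef_pos: [528.7, 61.1, 127.9]
tcp_rot: [-3.142, -0.0, 1.746]
ft_force: [1.0, 0.2, 0.2]
opening: 0.004
grip_force: 0.0
```

```bash
python3 - <<'E'
from h import *
print(state()["eef_pos"])
s=read_camera("side")[60:260,180:360];w=read_camera("wrist")
s=cv2.resize(s,(378,420),interpolation=2)
o=np.hstack([s,w[:,:]]);o=cv2.resize(o,None,fx=.85,fy=.85);cv2.imwrite("pics/a.png",o);print(o.shape)
E
```

```text
[528.67758413  61.12535435 127.94201099]
(357, 797, 3)
```

View pics/a.png

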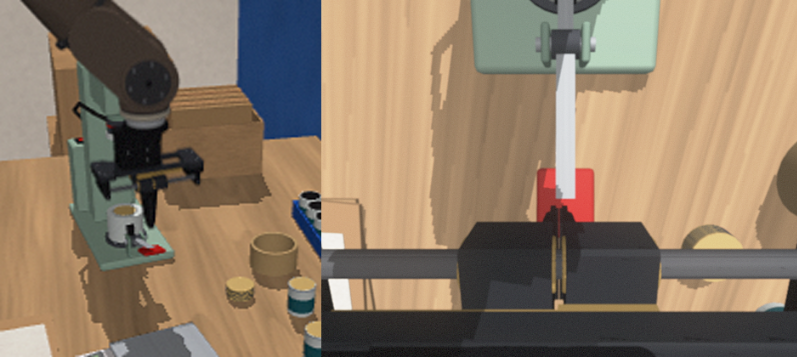

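The closed fingertips are above the red pad, laterally centred to within a few mm. I'll push straight down.

Call:
move_arm --commands '[[[0,0,-2],[0,0,0],0],[[0,0,-2],[0,0,0],0],[[0,0,-0.9],[0,0,0],0],[[0,0,-0.9],[0,0,0],0],[[0,0,-0.9],[0,0,0],0],[[0,0,-0.9],[0,0,0],0],[[0,0,-0.9],[0,0,0],0],[[0,0,-0.9],[0,0,0],0]]'

```text
t: 3.8
eef_pos: [531.1, 60.6, 38.1]
tcp_rot: [3.137, 0.001, 1.746]
ft_force: [-0.1, -0.6, 11.3]
opening: 0.005
grip_force: 5.6
```

Call:
move_arm --commands '[[[0,0,-0.6],[0,0,0],0],[[0,0,-0.5],[0,0,0],0],[[0,0,-0.3],[0,0,0],0],[[0,0,-0.2],[0,0,0],0]]'

```text
t: 4.2
eef_pos: [531.2, 61.6, 25.9]
tcp_rot: [3.135, 0.001, 1.746]
ft_force: [-18.9, 2.3, 85.9]
opening: 0.004
grip_force: 41.0
```

Call:
move_arm --commands '[[[0,0,1.5],[0,0,0],0],[[0,0,4],[0,0,0],0],[[0,0,4],[0,0,0],0.5],[[0,-2,4],[7.4,1.3,0],1],[[0,-2,4],[7.4,1.3,0],1],[[0,-2,3],[7.4,1.3,0],1],[[0,-2,2],[7.4,1.3,0],1],[[0,0,0],[7.4,1.3,0],1],[[0,0,0],[7.3,1.3,0],1],[[0,0,0],[0,0,0],1]]'

```text
t: 5.2
eef_pos: [529.2, -20.6, 244.8]
tcp_rot: [-3.141, -0.789, 1.743]
ft_force: [-0.9, 0.0, -0.6]
opening: 0.621
grip_force: 0.0
```

```bash
python3 - <<'E'
from h import *
from scipy.spatial.transform import Rotation as R
s=state();r=R.from_euler("xyz",s["tcp_rot"]).as_matrix();print(s["eef_pos"],s["joints"],r,s["ft_force"])
i=camera_info("wrist");w=read_camera("wrist");print(i)
import pickle;pickle.dump((i,w),open("w.pkl","wb"))
print("proj raised foil",proj("wrist",(496.4,231.8,120),i),"rim",proj("wrist",(496.4,231.8,80),i))
t=read_camera("top")[190:290,70:210];t=cv2.resize(t,(300,214),interpolation=2);c=np.zeros((420,300,3),np.uint8);c[:214]=t
o=cv2.resize(np.hstack([w,c]),None,fx=.92,fy=.92);cv2.imwrite("pics/b.png",o);print(o.shape)
E
```

```text
[529.17139579 -20.58295063 244.83609518] [-0.46823489  0.50941088  1.67698692  0.60595097  1.5100232  -0.85572278] [[-1.21050953e-01  9.85126182e-01 -1.21955207e-01]
 [ 6.94431751e-01  1.71832460e-01  6.98740401e-01]
 [ 7.09303327e-01 -1.06376261e-04 -7.04903383e-01]] [-0.91750206  0.02919036 -0.55580405]
{'K': array([[376.64283273,   0.        , 279.16970644],
       [  0.        , 376.64283273, 212.0160706 ],
       [  0.        ,   0.        ,   1.        ]]), 'cam_to_world': array([[ 9.85196728e-01,  1.46662066e-01, -8.87560991e-02,
         5.41463734e+02],
       [ 1.71422921e-01, -8.46653390e-01,  5.03777947e-01,
        -9.09854959e+01],
       [-1.26053771e-03, -5.11535214e-01, -8.59261389e-01,
         4.14702032e+02],
       [ 0.00000000e+00,  0.00000000e+00,  0.00000000e+00,
         1.00000000e+00]])}
proj raised foil [289.31398619  96.15719441] rim [288.58816827 121.89155887]
(386, 791, 3)
```

View pics/b.png

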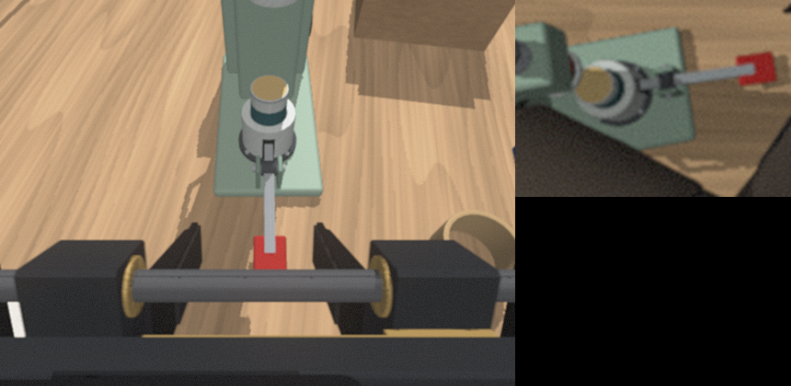

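The tin is raised, with its foil at wrist px (293,97) and the pad down. Next I'll measure the foil centre more accurately.

```bash
python3 - <<'E'
from h import *
import pickle
i,w=pickle.load(open("w.pkl","rb"))
h=cv2.cvtColor(w,cv2.COLOR_BGR2HSV);m=np.zeros(w.shape[:2],bool);m[75:125,265:325]=1
a=m&(h[...,0]>14)&(h[...,0]<32)&(h[...,1]>70)
for st,c in blobs(a,60):
    e=(st[0]+(st[2]-1)/2,st[1]+(st[3]-1)/2);print(st,c,e,onz("wrist",c,120,i),onz("wrist",e,120,i))
t=read_camera("top");h=cv2.cvtColor(t,cv2.COLOR_BGR2HSV);m=np.zeros(t.shape[:2],bool);m[215:260,92:140]=1
a=m&(h[...,0]>14)&(h[...,0]<32)&(h[...,1]>60)
for st,c in blobs(a,20): print("top",st,c,onz("top",c,120))
E
```

```text
[274, 83, 37, 26, 768] [292.3, 95.2] (292.0, 95.5) [499.44548728 233.87094276 120.        ] [499.18908346 233.34172778 120.        ]
top [101, 224, 18, 18, 246] [109.7, 232.8] [498.006782   233.69456425 120.        ]
```

Call:
move_arm --commands '[[[-0.35,3.9,-1],[0,0,0],1],[[-0.35,3.9,-1],[0,0,0],1],[[-0.35,3.9,-0.9],[0,0,0],1],[[-0.35,3.8,-0.9],[0,0,0],1],[[-0.4,2.3,-2.3],[0,0,0],1],[[-0.4,2.3,-2.3],[0,0,0],1],[[-0.4,2.3,-2.3],[0,0,0],1],[[0,0,0],[0,0,0],1]]'

```text
t: 6.15
eef_pos: [501.0, 208.0, 136.9]
tcp_rot: [-3.14, -0.784, 1.749]
ft_force: [-0.9, 0.1, -0.5]
opening: 0.998
grip_force: 0.0
```

```bash
python3 - <<'E'
from h import *
print(state()["eef_pos"],state()["opening"])
i=camera_info("wrist");w=read_camera("wrist");print("foil",proj("wrist",(498.3,233.2,120),i))
s=cv2.resize(read_camera("side")[60:220,200:300],(263,420),interpolation=2)
cv2.imwrite("pics/c.png",cv2.resize(np.hstack([w,s]),None,fx=.95,fy=.95))
E
```

```text
[501.01369095 207.99545529 136.87825908] 0.9977198159735934
foil [282.84361466 234.03391164]
```

View pics/c.png

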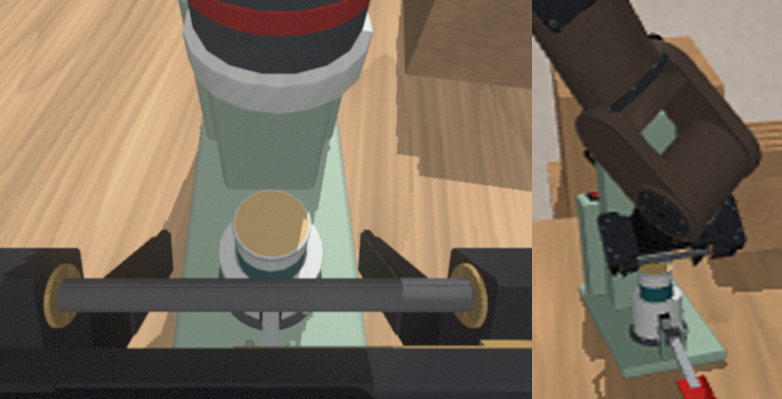

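The foil is at wrist px (286,234), about 2 mm toward +x of my estimate. The fingers straddle the tin and the head is clear. Moving in and closing.

Call:
move_arm --commands '[[[-0.1,1.9,-2.1],[0,0,0],1],[[-0.1,1.3,-1.4],[0,0,0],1],[[0,0.6,-0.8],[0,0,0],1],[[0,0,0],[0,0,0],1],[[0,0,0],[0,0,0],0.7],[[0,0,0],[0,0,0],0.6],[[0,0,0],[0,0,0],0.5],[[0,0,0],[0,0,0],0.45],[[0,0,0],[0,0,0],0.4],[[0,0,0],[0,0,0],0.35]]'

```text
t: 7.25
eef_pos: [501.1, 243.1, 94.7]
tcp_rot: [3.141, -0.785, 1.746]
ft_force: [0.9, -0.6, -0.2]
opening: 0.553
grip_force: 0.0
```

Call:
move_arm --commands '[[[0,0,0],[0,0,0],0.3],[[0,0,0],[0,0,0],0.3],[[0,0,0],[0,0,0],0.3],[[0,0,0],[0,0,0],0.3]]'

```text
t: 7.65
eef_pos: [499.9, 243.3, 94.8]
tcp_rot: [-3.14, -0.786, 1.746]
ft_force: [-5.5, -3.4, 3.4]
opening: 0.475
grip_force: 30.0
```

Call:
move_arm --commands '[[[0,0,0.6],[0,0,0],0.3],[[0,0,0.6],[0,0,0],0.3],[[0,0,0.6],[0,0,0],0.3],[[0,0,0.4],[0,0,0],0.3],[[0,0,0],[0,0,0],0.3]]'

```text
t: 8.15
eef_pos: [501.8, 243.1, 117.6]
tcp_rot: [3.138, -0.785, 1.748]
ft_force: [0.5, 0.1, -1.1]
opening: 0.476
grip_force: 30.0
```

Call:
move_arm --commands '[[[0.35,-2,0],[0,0,0],0.3],[[0.5,-3,0],[0,0,0],0.3],[[0.7,-4,0],[0,0,0],0.3],[[0.7,-4,0],[0,0,0],0.3],[[0.7,-4,0.5],[0,0,0],0.3],[[0.5,-4,1],[0,0,0],0.3],[[0,-4,1],[0,0,0],0.3],[[0,-4,1],[0,0,0],0.3],[[0,-4,1],[0,0,0],0.3],[[0,-4,0.5],[0,0,0],0.3]]'

```text
t: 9.15
eef_pos: [535.7, -128.8, 167.5]
tcp_rot: [3.139, -0.784, 1.746]
ft_force: [0.3, 0.8, -1.6]
opening: 0.475
grip_force: 30.0
```

```bash
python3 - <<'E'
from h import *
print(state()["eef_pos"],state()["ft_force"])
i=camera_info("wrist");w=read_camera("wrist");t=cv2.resize(read_camera("top")[130:310,90:370],(280*3//2,270),interpolation=2)
c=np.zeros((420,420,3),np.uint8);c[:270]=t
cv2.imwrite("pics/d.png",cv2.resize(np.hstack([w,c]),None,fx=.81,fy=.81))
E
```

```text
[ 535.74318514 -128.80047856  167.51192265] [ 0.31764227  0.79540807 -1.55232486]
```

View pics/d.png

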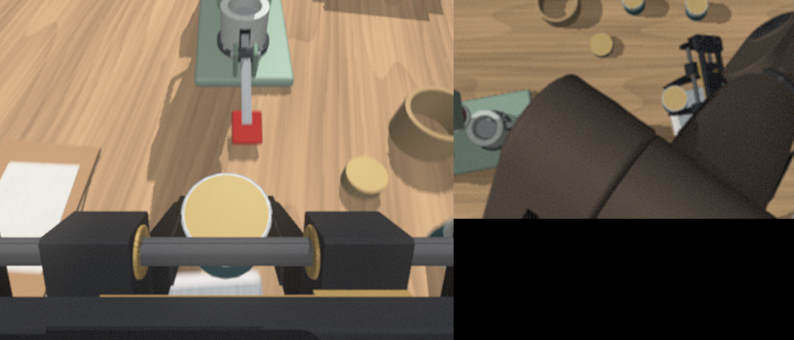

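```bash
python3 - <<'E'
from h import *
s=state();i=camera_info("wrist");w=read_camera("wrist");h=cv2.cvtColor(w,cv2.COLOR_BGR2HSV)
m=np.zeros(w.shape[:2],bool);m[200:300,215:345]=1
a=m&(h[...,0]>14)&(h[...,0]<32)&(h[...,1]>70)&(h[...,2]>150)
b=max(blobs(a,100));print(b,s["eef_pos"])
P=s["eef_pos"];l=np.array([.985,.172,0]);f=np.array([-.172,.985,0])
for off in(-6,-8,-10,-12,-14):
    C=P+off*f+[0,0,25.2];th=np.linspace(0,6.28,60)
    q=np.array([proj("wrist",C+22*(np.cos(t)*l+np.sin(t)*f),i) for t in th]);print(off,q.min(0),q.max(0),C)
E
```

```text
([271, 200, 74, 50, 1731], [318.0, 215.2]) [ 536.28223364 -131.45867411  166.96055882]
-6 [227.07865708 209.5935568 ] [332.37650506 306.68093558] [ 537.31423364 -137.36867411  192.16055882]
-8 [226.75547721 213.44911686] [332.73776909 311.80176031] [ 537.65823364 -139.33867411  192.16055882]
-10 [226.42807601 217.35148495] [333.1037679  316.99433171] [ 538.00223364 -141.30867411  192.16055882]
-12 [226.09637022 221.30151867] [333.47459519 322.26016827] [ 538.34623364 -143.27867411  192.16055882]
-14 [225.76027439 225.30009671] [333.85034714 327.60083161] [ 538.69023364 -145.24867411  192.16055882]
```

Call:
move_arm --commands '[[[-0.6,-2,-0.5],[0,0,0],0.3],[[-0.8,-3,-1],[0,0,0],0.3],[[-0.7,-2.5,-1.5],[0,0,0],0.3],[[-0.4,-1.4,-1.5],[0,0,0],0.3],[[0,0,-0.7],[0,0,0],0.3],[[0,0,0],[0,0,0],0.3]]'

```text
t: 9.9
eef_pos: [510.5, -214.6, 113.7]
tcp_rot: [-3.14, -0.787, 1.745]
ft_force: [-0.5, 0.1, -1.6]
opening: 0.479
grip_force: 30.0
```

```bash
python3 - <<'E'
from h import *
s=state();print(s["eef_pos"],s["tcp_rot"],s["ft_force"],s["joints"])
i=camera_info("wrist");w=read_camera("wrist");t=cv2.resize(read_camera("side")[170:310,200:340],(420,420),interpolation=2)
cv2.imwrite("pics/e.png",cv2.resize(np.hstack([w,t]),None,fx=.81,fy=.81))
l=np.array([np.cos(np.radians(13)),np.sin(np.radians(13)),0]);q=np.array([-l[1],l[0],0]);D=np.array([511.7,-230.8,60])
for a,b in((70,75),(-70,75),(70,-75),(-70,-75)):print(a,b,proj("wrist",D+a*l+b*q,i)*.81,(proj("side",D+a*l+b*q)-[200,170])*3*.81+[453.6,0])
E
```

```text
[ 510.48470344 -214.58660552  113.68501251] [-3.14039118 -0.78721519  1.74460687] [-0.46407669  0.07403938 -1.6046459 ] [-0.73631196  0.76508161  1.56576434  0.45021695  1.49036715 -1.10815472]
70 75 [301.84461312 170.72957997] [664.10714446 171.70690222]
-70 75 [136.85127883 178.40765168] [548.1196164  200.83334411]
70 -75 [346.4083604  383.94071403] [721.23520017 247.86402192]
-70 -75 [112.35828137 399.02951418] [593.84423606 283.71979275]
```

View pics/e.png

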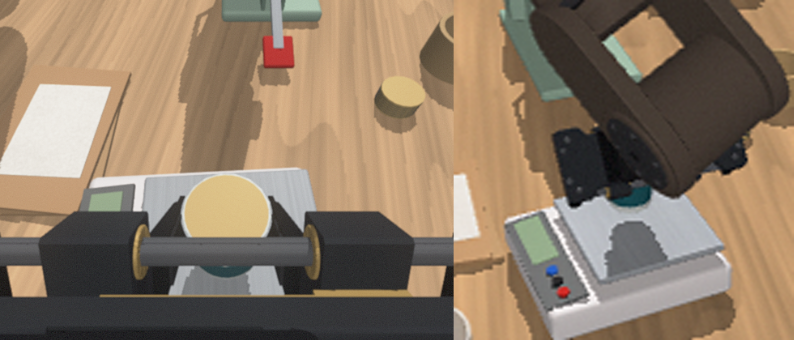

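The side and wrist views show the pan edges about 4 mm further toward +x than I estimated. I'll correct for that and lower.

Call:
move_arm --commands '[[[0.2,-0.3,-0.7],[0,0,0],0.3],[[0.1,-0.3,-0.7],[0,0,0],0.3],[[0,0,-0.4],[0,0,0],0.3],[[0,0,-0.2],[0,0,0],0.3],[[0,0,0],[0,0,0],0.3]]'

```text
t: 10.5
eef_pos: [513.5, -221.7, 94.4]
tcp_rot: [3.141, -0.786, 1.745]
ft_force: [0.2, 0.6, -1.6]
opening: 0.482
grip_force: 30.0
```

Call:
move_arm --commands '[[[0,0,-0.1],[0,0,0],0.3],[[0,0,-0.1],[0,0,0],0.3],[[0,0,-0.1],[0,0,0],0.3]]'

```text
t: 10.8
eef_pos: [513.6, -221.9, 91.7]
tcp_rot: [3.141, -0.785, 1.746]
ft_force: [-0.1, -0.3, -1.6]
opening: 0.481
grip_force: 30.0
```

Call:
move_arm --commands '[[[0,0,-0.1],[0,0,0],0.3],[[0,0,-0.1],[0,0,0],0.3],[[0,0,0],[0,0,0],0.3]]'

```text
t: 11.1
eef_pos: [513.5, -221.8, 89.5]
tcp_rot: [3.141, -0.785, 1.746]
ft_force: [-0.1, -0.1, -0.9]
opening: 0.479
grip_force: 30.0
```

Call:
move_arm --commands '[[[0,0,-0.05],[0,0,0],0.3],[[0,0,0],[0,0,0],0.3]]'

```text
t: 11.3
eef_pos: [513.5, -221.9, 89.1]
tcp_rot: [3.141, -0.785, 1.746]
ft_force: [-0.9, 1.1, -1.9]
opening: 0.476
grip_force: 30.0
```

Call:
move_arm --commands '[[[0,0,-0.05],[0,0,0],0.3],[[0,0,0],[0,0,0],0.3]]'

```text
t: 11.5
eef_pos: [513.6, -221.9, 88.8]
tcp_rot: [3.141, -0.785, 1.746]
ft_force: [0.4, 0.0, 0.5]
opening: 0.478
grip_force: 30.0
```

Call:
move_arm --commands '[[[0,0,-0.05],[0,0,0],0.3],[[0,0,0],[0,0,0],0.3]]'

```text
t: 11.7
eef_pos: [513.6, -221.9, 88.8]
tcp_rot: [3.14, -0.785, 1.746]
ft_force: [-1.6, -1.7, 5.3]
opening: 0.477
grip_force: 30.0
```

Contact at 5 N. Releasing.

Call:
move_arm --commands '[[[0,0,0],[0,0,0],0.52],[[0,0,0],[0,0,0],0.6],[[0,0,0],[0,0,0],0.7],[[0,0,0],[0,0,0],0.85],[[0,0,0],[0,0,0],1],[[0,0,0],[0,0,0],1],[[0,0,0],[0,0,0],1],[[0,0,0],[0,0,0],1]]'

```text
t: 12.5
eef_pos: [513.6, -221.9, 88.1]
tcp_rot: [3.141, -0.785, 1.746]
ft_force: [-0.3, -0.6, 0.8]
opening: 0.988
grip_force: 0.0
```

Call:
move_arm --commands '[[[0.1,-0.7,0.7],[0,0,0],1],[[0.2,-1.4,1.4],[0,0,0],1],[[0.3,-2.1,2.1],[0,0,0],1],[[0.3,-2.1,2.1],[0,0,0],1],[[0.3,-2.1,2.1],[0,0,0],1],[[0,-1,3],[0,0,0],1],[[0,0,3],[0,0,0],1],[[0,0,0],[0,0,0],1]]'

```text
t: 13.3
eef_pos: [526.1, -317.2, 236.3]
tcp_rot: [3.136, -0.78, 1.749]
ft_force: [1.3, -0.1, 0.0]
opening: 0.999
grip_force: 0.0
```

```bash
python3 - <<'E'
from h import *
s=state();print(s["eef_pos"],s["ft_force"])
i=camera_info("wrist");w=read_camera("wrist");t=cv2.resize(read_camera("side")[130:310,200:380],(420,420),interpolation=2)
cv2.imwrite("pics/f.png",cv2.resize(np.hstack([w,t]),None,fx=.81,fy=.81))
h=cv2.cvtColor(w,cv2.COLOR_BGR2HSV);a=(h[...,0]>14)&(h[...,0]<32)&(h[...,1]>70)&(h[...,2]>130)
for b in blobs(a,300):
  if b[0][4]<4000: print(b,onz("wrist",b[1],114,i))
E
```

```text
[ 526.07699802 -317.24092294  236.29903211] [ 1.32314    -0.11767637  0.04371357]
([0, 0, 32, 27, 645], [15.3, 11.2]) [118.29247374  20.34423866 114.        ]
([260, 205, 47, 43, 1571], [283.1, 225.9]) [ 514.70054095 -231.22511747  114.        ]
([79, 224, 87, 69, 3814], [116.9, 252.6]) [ 380.59960633 -280.94665309  114.        ]
([505, 237, 43, 24, 826], [523.9, 250.0]) [ 720.56784295 -218.41483181  114.        ]
([246, 328, 314, 38, 2593], [403.6, 353.3]) [ 620.27690238 -320.91301844  114.        ]
([135, 332, 22, 34, 321], [147.6, 353.8]) [ 434.24357272 -353.98953791  114.        ]
```

View pics/f.png

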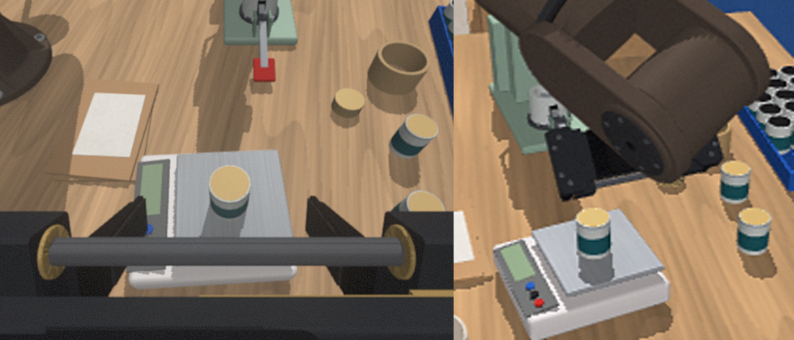

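The tin stands upright with foil up. In the side view its base is at about (594,250), within 1–2 mm of the pan centre at (596,250). The arm is clear of everything.

```bash
python3 -c "
from cell import env
print(env.job_done())"
```

```text
the job is handed in; nothing more can be done
None
```

I pressed the ejector lever down to its stop, took the tin out from under the head without contact, set it foil up within about 2 mm of the pan's centre, and handed the job in at about 13.4 s; no verdict came back.

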